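Tuck a flashing strip under a lapped shingle and hold it pressed flat

TASK

Pick up the copper flashing strip by its upstanding rib, lay it on the pitched plywood deck of the small roof mock-up that stands on wooden legs and slide its front edge, centred and square, under the dark shingle until it butts against the batten underneath, without lifting the shingle. Finish while still holding the strip and pressing it flat on the deck with a firm, steady push; do not let go, and leave the other things on the bench alone.

Things in the scene. Friction and masses are not known exactly. Their poses are not given: they have to be found in the camera images.
- flashing_grip (a point): middle of the strip's rib, 19 mm above the strip's underside and 95 mm behind its front edge; axes of the strip. Grip the rib here across its 8 mm, fingers closing along x
- flashing: loose copper flashing strip, about 150 g (100 to 210): flat leaf 110 (x) x 140 (y) x 4 mm, with a rib 8 mm thick along y, 38 mm high, its mid plane at x = -40 mm. Origin: centre of the leaf's underside; x points from the rib to the front edge that goes under the shingle, z up. It starts flat on the bench right of the vise, front edge roughly away from the robot
- flashing_edge (a point): middle of the strip's front edge, on its underside (z = 0 of the strip); same axes as the strip
- deck: pitched plywood deck of the roof mock-up, 240 x 240 x 12 mm, fixed on wooden legs left of the vise (vise up to 230 mm high); place and yaw vary. Origin: centre of its upper face, 172 mm above the bench; x up the slope (0.2 rad, rising away from the robot), y left, z outward normal. Eave at x = -120 mm, shingle's free edge at +20, face of the 9 mm high stop batten at +60 (40 mm of tuck). Friction holds the strip
- shingle_edge (a point): middle of the dark slate shingle's free lower edge, on its underside, 9 mm above the deck when down. The shingle is 200 mm wide (centred on the deck), 85 mm up the slope, 6 mm thick; axes as the deck's. Nothing on the deck stands higher than 23 mm
- shingle (a joint): lift of the shingle about its nailed upper edge, rad: 0 down, grows as the free edge lifts (0.08 rad lifts it about 7 mm). Only its weight keeps it down: about 1 N at the edge lifts it
- oil_bottle: small white squeeze bottle with a teal band, 47 x 47 x 130 mm, stands on the bench; bystander; origin at the centre of its underside
- marker: white marker pen with a black cap, 19 x 136 x 20 mm, lies on the bench; bystander; origin at the centre of its underside
- tape_roll: flat roll of cream tape, 105 mm across, 25 mm high, lies on the bench; bystander; origin at the centre of its underside
- solder_spool: small white spool, 52 mm across, 30 mm high, stands on the bench; bystander; origin at the centre of its underside

How it is judged:
By the outcome, as a careful person would: the job done as asked, in the order asked, and still so for the second after the job is handed in, while the arm keeps its last pose, push and grip.
It also fails if it takes over 48 s, if anything falls off the work surface, if the arm or the gripper's body presses on something with over 40 N, if the wrist force passes 120 N, or if a joint passes its speed limit or range.

ROBOT

A 6-joint arm with a two-finger parallel gripper is mounted at the origin on a cart in front of the work surface, level with it; the furniture and walls round the work are solid. World frame = base frame: x ahead of the robot, y to its left, z up, the work surface at z = 0. Lengths are in mm, angles in rad, forces in N, time in s.
With the tool pointing down it reaches from about 350 to 975 mm from the base axis. Payload 7.1 kg.
Tool frame: the origin (TCP) lies on the front face of the gripper's body, between the roots of the fingers; the fingertips stand 80 mm ahead of it and the grasp point (between the pads) lies 61 mm ahead of it (env.tips_ahead is the distance from the TCP to the fingertips, in mm); z points along the fingers, y is the direction in which the jaws open and shut (so a half turn about z gives the same grasp; the last joint's range is limited). The gripper opens to 88 mm and grips with 3 to 60 N. Pads are 20 mm wide; open, the fingers measure 115 mm over their backs; the gripper's body (75 mm by 178 mm) begins 61 mm behind the grasp point.
Start: joints at [-1.246, 0.423, 1.63, -0, 1.089, -0.019], TCP at [210.684, -588.403, 302.675] pointing down, gripper open.
Joint ranges: [-3, 3], [-0.9, 2.11], [0.09, 2.58], [-1.31, 4.45], [0.11, 2.69], [-2.54, 2.54]. Speed limits (rad/s): [2.39, 2.39, 3.01, 3.14, 3.14, 3.14].

INTERFACE

Orientations are given as a unit quaternion [x, y, z, w].
In Python, from station import env, set_gripper, viewer, workorder gives the robot as it stands. Calls block until the motion is done:
- env.reach(position, orientation): joint-space move of the TCP to a pose.
- env.move_l(position, rot=None, rate=150, f_stop=None): straight line of the TCP; rot=None keeps the orientation; rate is the mean speed in mm/s. With f_stop (N) it stops when the force on the tool has changed by that much, and returns True; else False.
- env.move_joints(angles): joint-space move.
- set_gripper(opening): finger opening in mm; the grip force is fixed at half the most; returns when the fingers have stopped.
- env.hold(seconds).
- env.ik(position, orientation): joint angles nearest the present ones, or None.
- env.read_state(): the state.
- viewer.camera(name): name is "scene" or "top" or "wrist"; returns the picture (480x640x3 uint8, blue, green, red); there is no depth.
- viewer.camera_params(name): a dict with "fx", "fy", "cx", "cy" (pixels), "dist" ([k1, k2, p1, p2, k3] as OpenCV has them; the pictures are not rectified), "pose" (4x4, takes a point from camera to world coordinates); the wrist camera has in their place "tool_from_camera" (4x4, takes a point from camera to tool coordinates, whose origin is the TCP and whose axes are the flange's). Camera axes: x right, y up, looking along -z (the intrinsics and any distortion apply to the point x, -y, -z); pixel columns grow to the right and rows downward; lengths in mm; the calibration is good to about 2 mm. A picture is of the moment at which its call begins: read the wrist's pose just before it. camera_params takes no time and is no camera call.
A pose or a line that the arm cannot do raises env.IKError and nothing moves.
- workorder.sign_off(): hands the job in, once; it reports no verdict.
The state is a dict: "time_s": time; "qpos": joint angles; "dq": joint speeds; "tau": joint torques, N m; "tool_pos": TCP position; "orientation": TCP orientation; "force": force on the tool from outside, world axes, zero at the start; "wrist_torque": the same for the moment, N m; "width": finger opening in mm.
Only numpy, scipy, OpenCV 4.12 (cv2) and the standard library are available. Lean on these libraries where they do the work, as an engineer would, in place of code of your own. Each camera call takes 0.05 s, during which the arm holds its last target.

## Working session

There is one attempt and no reset: what is moved stays moved. The work goes in short steps, each a Python script; the robot and the scene stay as the last script left them, time stands still between calls to the robot, and variables do not carry over. Pictures are saved under pics/ and viewed, and the job is handed in when it is done.

```bash
ls; mkdir -p pics; python3 - <<'E'
from station import env, set_gripper, viewer, workorder
import cv2
for n in ["scene","top","wrist"]:
    s=env.read_state()
    cv2.imwrite(f"pics/a_{n}.png",viewer.camera(n)); p=viewer.camera_params(n); print(n,p)
print(s)
E
```

```text
pics
scene {'fx': 475.17958037881294, 'fy': 475.17958037881294, 'cx': 322.8641414138447, 'cy': 233.34092796009236, 'dist': array([-0.02388926,  0.        ,  0.        ,  0.        ,  0.        ]), 'pose': array([[-5.74479982e-01,  5.87285475e-01, -5.70147806e-01,
        -6.52442839e+01],
       [-8.18286134e-01, -3.95470027e-01,  4.17146569e-01,
         6.00364413e+02],
       [ 1.95077530e-02,  7.06186398e-01,  7.07757175e-01,
         8.78165248e+02],
       [ 0.00000000e+00,  0.00000000e+00,  0.00000000e+00,
         1.00000000e+00]])}
top {'fx': 473.92531615528924, 'fy': 473.92531615528924, 'cx': 311.14341689193276, 'cy': 237.96945770324567, 'dist': array([0.03276582, 0.        , 0.        , 0.        , 0.        ]), 'pose': array([[ 2.84209076e-02,  9.91588409e-01, -1.26272242e-01,
         3.56372887e+02],
       [-9.99595816e-01,  2.81078967e-02, -4.26028563e-03,
         1.80951181e+02],
       [-6.75202707e-04,  1.26342286e-01,  9.91986477e-01,
         1.24861436e+03],
       [ 0.00000000e+00,  0.00000000e+00,  0.00000000e+00,
         1.00000000e+00]])}
wrist {'fx': 345.
[... 508 characters left out ...]
        1.00000000e+00]])}
{'time_s': 0.1, 'qpos': array([-1.24600084e+00,  4.23736394e-01,  1.63057302e+00,  1.30633891e-05,
        1.08860458e+00, -1.90056777e-02]), 'dq': array([ 0.00102665, -0.00215019, -0.00198617,  0.00088594, -0.00083192,
       -0.00022446]), 'tau': array([-2.75267321e-04, -5.45613778e+01, -2.74322391e+01,  6.44823234e-02,
        1.87933375e-02, -3.02415219e-05]), 'tool_pos': array([ 210.57126598, -588.06109233,  302.01279527]), 'orientation': array([ 9.85261745e-01,  1.71052204e-01, -9.49025418e-05, -6.53844099e-04]), 'force': array([-0.43058314,  0.22487333, -0.15268516]), 'wrist_torque': array([-0.02780496,  0.01017572,  0.02154595]), 'width': 87.78220482453587}
```

View pics/a_scene.png

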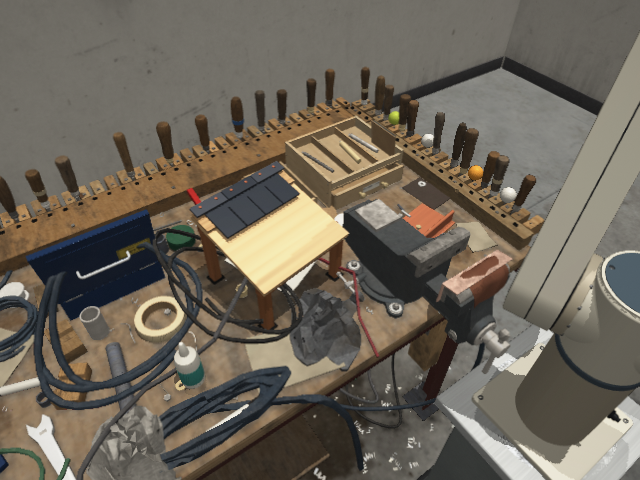

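View pics/a_top.png

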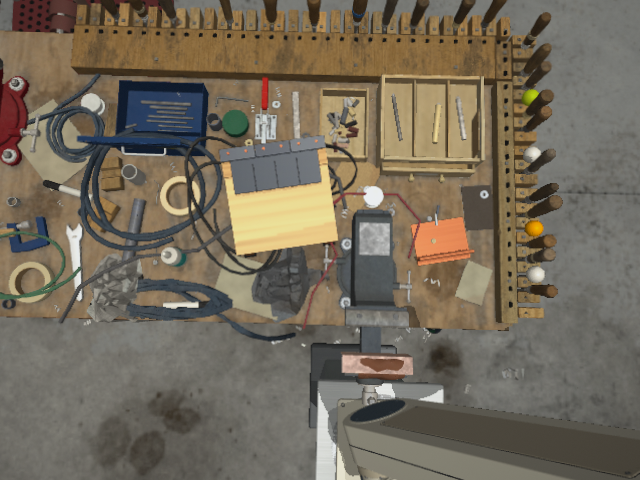

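View pics/a_wrist.png

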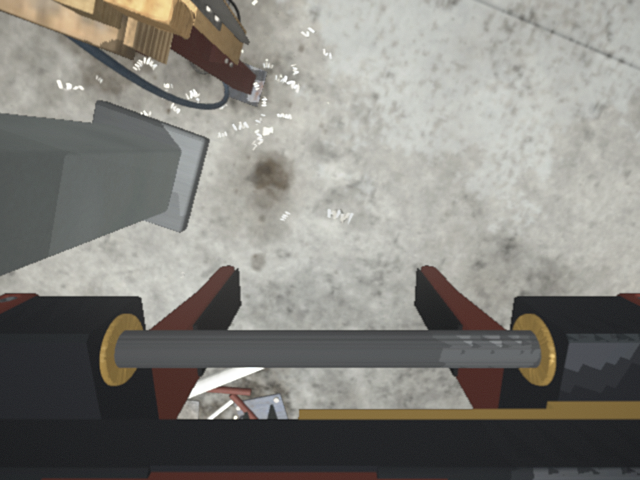

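The top view shows the strip at about (440,242) px, right of the vise, and the deck at (280,195) with the shingle at its top end. The scene view shows both too. I'll zoom in for the corners.

```bash
python3 - <<'E'
import cv2,numpy as np
t=cv2.imread("pics/a_top.png"); s=cv2.imread("pics/a_scene.png")
a=cv2.resize(t[205:285,400:490],None,fx=6,fy=6,interpolation=cv2.INTER_NEAREST)
cv2.imwrite("pics/z1.png",a)
cv2.imwrite("pics/z2.png",cv2.resize(t[125:265,210:350],None,fx=4,fy=4,interpolation=cv2.INTER_CUBIC))
cv2.imwrite("pics/z3.png",cv2.resize(s[155:295,185:355],None,fx=4,fy=4,interpolation=cv2.INTER_CUBIC))
cv2.imwrite("pics/z4.png",cv2.resize(s[190:260,390:480],None,fx=6,fy=6,interpolation=cv2.INTER_NEAREST))
E
```

```text
(no output)
```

View pics/z1.png

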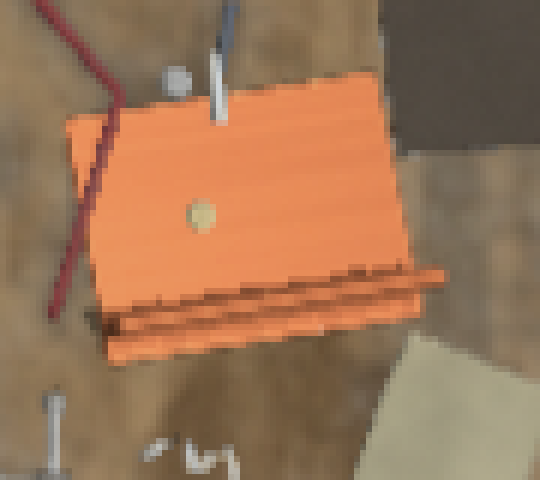

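View pics/z2.png

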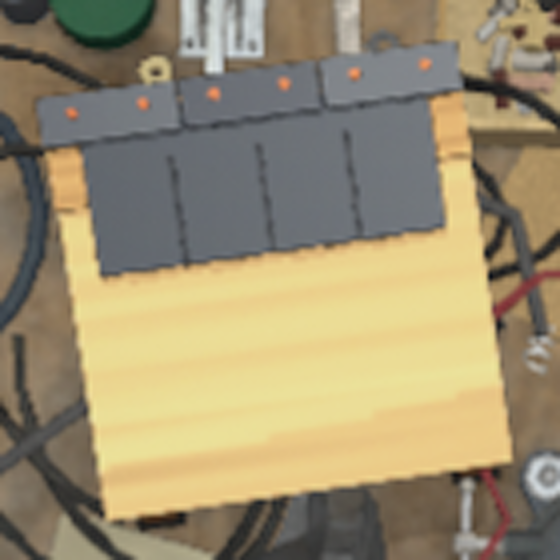

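View pics/z3.png

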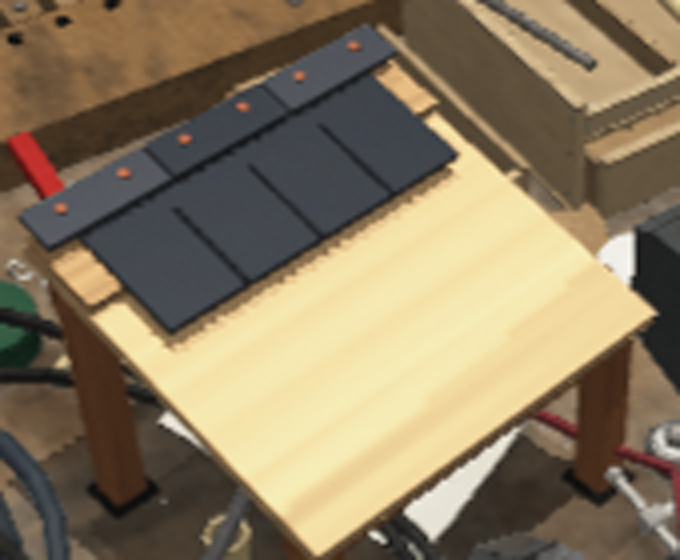

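View pics/z4.png

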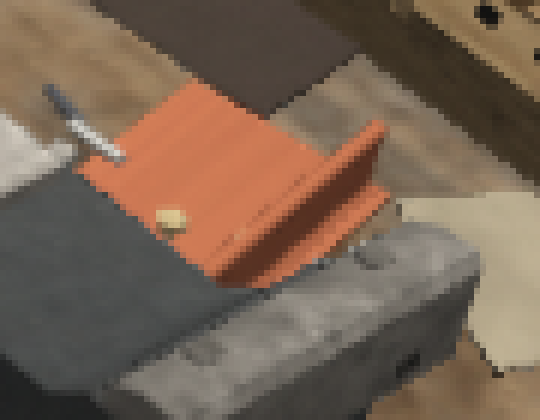

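```bash
cat > h.py <<'E'
import numpy as np, cv2
def ray(p,uv,pose=None):
    K=np.array([[p["fx"],0,p["cx"]],[0,p["fy"],p["cy"]],[0,0,1]])
    q=cv2.undistortPoints(np.array(uv,float).reshape(-1,1,2),K,p["dist"]).reshape(-1,2)
    d=np.c_[q[:,0],-q[:,1],-np.ones(len(q))]
    T=p["pose"] if pose is None else pose
    return T[:3,3], d@T[:3,:3].T
def onz(p,uv,z,pose=None):
    o,d=ray(p,uv,pose); z=np.broadcast_to(z,len(d))
    return o+d*((z-o[2])/d[:,2])[:,None]
def proj(p,X,pose=None):
    T=p["pose"] if pose is None else pose
    c=(np.atleast_2d(X)-T[:3,3])@T[:3,:3]
    K=np.array([[p["fx"],0,p["cx"]],[0,p["fy"],p["cy"]],[0,0,1]])
    return cv2.projectPoints(np.c_[c[:,0],-c[:,1],-c[:,2]],np.zeros(3),np.zeros(3),K,p["dist"])[0].reshape(-1,2)
E
python3 - <<'E'
from station import viewer
from h import *
np.set_printoptions(precision=1,suppress=True)
T=viewer.camera_params("top");S=viewer.camera_params("scene")
uz=lambda a,k,o:(np.array(a,float)+.5)/k-.5+np.array(o)
fl=uz([(67,121),(378,73),(421,317),(109,364)],6,(400,205))
P=onz(T,fl,4); print("strip FL FR BR BL",P); print(np.linalg.norm(np.diff(P,axis=0),axis=1))
c=P.mean(0); f=(P[0]+P[1]-P[2]-P[3])[:2]; l=(P[0]-P[1]+P[3]-P[2])[:2]
print("c",c,"yaw",np.arctan2(f[1],f[0]),np.arctan2(-l[0],l[1]))
ez=172-120*np.sin(.2)
for nm,cam,uv in [("top",T,uz([(107,520),(511,461)],4,(210,125))),("scene",S,uz([(315,556),(655,316)],4,(185,155)))]:
    E=onz(cam,uv,ez); l=E[0]-E[1]; y=np.arctan2(-l[0],l[1]); m=E.mean(0)
    print(nm,E,np.linalg.norm(l),"yaw",round(y,4),"center",m+120*np.array([np.cos(y)*np.cos(.2),np.sin(y)*np.cos(.2),np.sin(.2)]))
# shingle edge, top edge h=15
z=172+20*np.sin(.2)+15*np.cos(.2)
for nm,cam,uv in [("top",T,uz([(102,277),(444,228)],4,(210,125))),("scene",S,uz([(170,332),(457,155)],4,(185,155)))]:
    E=onz(cam,uv,z); l=E[0]-E[1]; print("shingle",nm,E,np.linalg.norm(l),np.arctan2(-l[0],l[1]))
E
```

```text
strip FL FR BR BL [[ 557.6  -76.8    4. ]
 [ 582.9 -213.7    4. ]
 [ 475.2 -231.1    4. ]
 [ 450.6  -95.3    4. ]]
[139.2 109.1 138. ]
c [ 516.6 -154.2    4. ] yaw 0.16553205168872176 0.18083593362709166
top [[452.4 358.6 148.2]
 [493.7 124.2 148.2]] 237.9934224091844 yaw 0.1743 center [588.9 261.8 172. ]
scene [[452.7 359.  148.2]
 [491.1 124.6 148.2]] 237.55148115200518 yaw 0.1623 center [588.  260.8 172. ]
shingle top [[587.2 361.2 190.7]
 [621.3 167.5 190.7]] 196.6811854184528 0.17423935618019493
shingle scene [[586.5 362.4 190.7]
 [621.4 167.2 190.7]] 198.2747372987168 0.1772027317284549
```

Measurements agree: the two views put the deck at (588.5, 261.4) with yaw about 0.173. The strip measures 139 x 109 mm, centred at (516.6, -154.2) with yaw about 0.173. Next I check IK for the plan, then look from above the strip.

```bash
cat >> h.py <<'E'
from scipy.spatial.transform import Rotation as R
def Rdeck(yaw,p=.2): return R.from_euler("ZY",[yaw,-p]).as_matrix()
FLIP=np.array([[0,-1,0],[-1,0,0],[0,0,-1]],float) # columns: tool axes in strip frame (tool x=-y, y=-x, z=-z)
def toolq(Rs): return R.from_matrix(Rs@FLIP).as_quat()
E
python3 - <<'E'
from station import env,viewer
from h import *
np.set_printoptions(precision=3,suppress=True)
yaw=.173; Rs=Rdeck(yaw,0); q=toolq(Rs)
g=np.array([516.6,-154.2,0])+Rs@[-40,0,0]
for z in (86,250,420): print(z,env.ik(list(g+[0,0,z]),list(q)))
Rd=Rdeck(yaw);c=np.array([588.5,261.4,172])
for cx,h in((-65,150),(-65,30),(-65,0),(5,0)):
    p=c+Rd@[cx-40,0,86+h]; print(cx,h,p,env.ik(list(p),list(toolq(Rd))))
env.move_l(list(env.read_state()["tool_pos"]+[0,0,100]))
env.reach(list(g+[0,0,250]),list(q))
s=env.read_state();im=viewer.camera("wrist");cv2.imwrite("pics/w1.png",im);np.savez("w1",pos=s["tool_pos"],q=s["orientation"])
print(s["time_s"],s["tool_pos"],s["force"])
E
```

```text
86 None
250 None
420 None
-65 150 [440.943 235.615 382.435] None
-65 30 [464.427 239.719 264.827] None
-65 0 [470.299 240.745 235.425] None
5 0 [537.879 252.554 249.332] NoneTraceback (most recent call last):
  File "<stdin>", line 11, in <module>
station.IKError: the arm cannot take that pose within its joint ranges
```

```bash
sed -i 's/^FLIP=.*/FLIP=np.array([[0,1,0],[1,0,0],[0,0,-1]],float) # columns: tool axes in strip frame (tool x=+y, y=+x, z=-z)/' h.py
python3 - <<'E'
from station import env,viewer
from h import *
np.set_printoptions(precision=3,suppress=True)
yaw=.173; Rs=Rdeck(yaw,0); q=toolq(Rs)
g=np.array([516.6,-154.2,0])+Rs@[-40,0,0]
for z in (86,250,420): print(z,env.ik(list(g+[0,0,z]),list(q)))
Rd=Rdeck(yaw);c=np.array([588.5,261.4,172])
for cx,h in((-65,150),(-65,30),(-65,0),(5,0)):
    p=c+Rd@[cx-40,0,86+h]; print(cx,h,p,env.ik(list(p),list(toolq(Rd))))
print(env.read_state()["time_s"],env.read_state()["tool_pos"])
env.reach(list(g+[0,0,250]),list(q))
s=env.read_state();im=viewer.camera("wrist");cv2.imwrite("pics/w1.png",im);np.savez("w1",pos=s["tool_pos"],q=s["orientation"])
print(s["time_s"],s["tool_pos"],s["force"])
E
```

```text
86 [-0.349  0.614  1.996 -0.     0.532 -0.522]
250 [-0.349  0.321  1.936 -0.     0.885 -0.522]
420 [-0.349  0.117  1.765 -0.     1.26  -0.522]
-65 150 [440.943 235.615 382.435] [ 0.496  0.078  1.907 -0.077  0.968  0.36 ]
-65 30 [464.427 239.719 264.827] [ 0.48   0.271  1.98  -0.093  0.702  0.373]
-65 0 [470.299 240.745 235.425] [ 0.476  0.326  1.988 -0.1    0.638  0.378]
5 0 [537.879 252.554 249.332] [ 0.439  0.391  1.84  -0.079  0.719  0.321]
0.9667 [ 210.436 -587.661  401.102]
2.8667 [ 477.379 -161.847  250.268] [-0.183  0.223 -0.051]
```

View pics/w1.png

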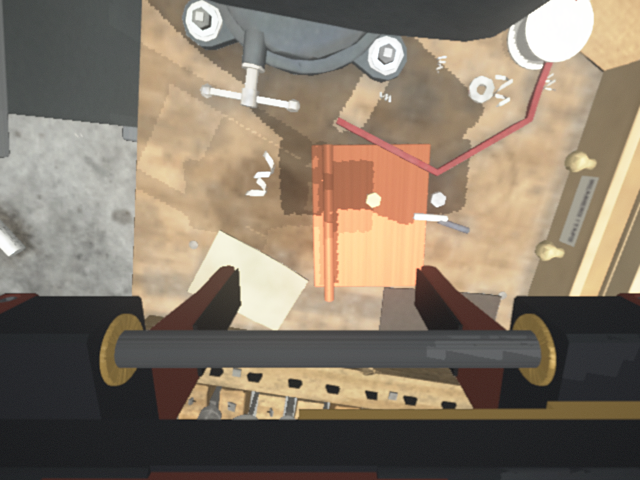

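```bash
python3 - <<'E'
import cv2
t=cv2.imread("pics/w1.png")
cv2.imwrite("pics/z5.png",cv2.resize(t[135:310,300:440],None,fx=3.4,fy=3.4,interpolation=cv2.INTER_CUBIC))
E
```

```text
(no output)
```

View pics/z5.png

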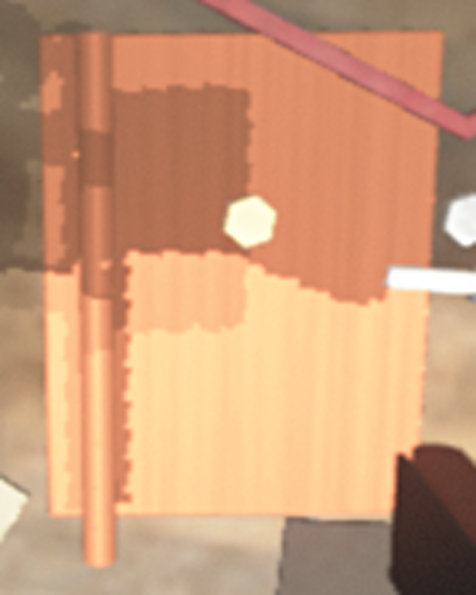

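```bash
cat >> h.py <<'E'
def wpose(cam,pos,q):
    T=np.eye(4);T[:3,:3]=R.from_quat(q).as_matrix();T[:3,3]=pos
    return T@cam["tool_from_camera"]
E
python3 - <<'E'
from station import viewer
from h import *
np.set_printoptions(precision=2,suppress=True)
d=np.load("w1.npz");cam=viewer.camera_params("wrist");T=wpose(cam,d["pos"],d["q"])
u=lambda a:(np.array(a,float)+.5)/3.4-.5+[300,135]
P=onz(cam,u([(40,33),(443,32),(50,515)]),4,T)
print(P,np.linalg.norm(P[1]-P[0]),np.linalg.norm(P[2]-P[0]))
f=P[1]-P[0];l=P[0]-P[2];print("yaw",np.arctan2(f[1],f[0]),np.arctan2(-l[0],l[1]),"c",(P[1]+P[2])/2)
Q=onz(cam,u([(94,33),(99.5,567)]),38,T);l=Q[0]-Q[1];print("rib",Q,np.linalg.norm(l),np.arctan2(-l[0],l[1]),Q.mean(0))
E
```

```text
[[ 451.25  -94.11    4.  ]
 [ 558.3   -75.2     4.  ]
 [ 476.51 -231.07    4.  ]] 108.70606394750078 139.2696207781997
yaw 0.17483448376099173 0.18239172265018852 c [ 517.4  -153.14    4.  ]
rib [[ 465.59  -91.95   38.  ]
 [ 491.06 -229.58   38.  ]] 139.9628064015269 0.18296038587185784 [ 478.32 -160.76   38.  ]
```

```bash
python3 - <<'E'
from station import env,viewer,set_gripper
from h import *
np.set_printoptions(precision=2,suppress=True)
Rs=Rdeck(.179,0); q=list(toolq(Rs)); g=np.array([477.9,-160.7,0])
env.move_l(list(g+[0,0,120]),rot=q,rate=120)
print(env.move_l(list(g+[0,0,85.5]),rate=60,f_stop=8))
s=env.read_state();print(s["time_s"],s["tool_pos"],s["force"])
set_gripper(0)
s=env.read_state();print(s["time_s"],s["tool_pos"],s["force"],s["width"],s["orientation"],q)
env.move_l(list(s["tool_pos"]+[0,0,60]),rate=80)
env.hold(.2);s=env.read_state();print(s["time_s"],s["tool_pos"],s["force"],s["wrist_torque"],s["width"])
cv2.imwrite("pics/w2.png",viewer.camera("wrist"));np.savez("w2",pos=s["tool_pos"],q=s["orientation"])
E
```

```text
True
4.7667 [ 477.25 -160.47   84.38] [-1.08 -0.37  6.8 ]
5.9667 [ 477.   -160.39   84.36] [1.45 0.19 4.85] 7.682169997762636 [ 0.64  0.77 -0.   -0.  ] [np.float64(0.6410750188619773), np.float64(0.767478221313879), np.float64(0.0), np.float64(0.0)]
7.0667 [ 476.73 -160.29  143.86] [ 0.11 -0.86 -1.49] [-0.08 -0.04  0.03] 7.713403451877712
```

View pics/w2.png

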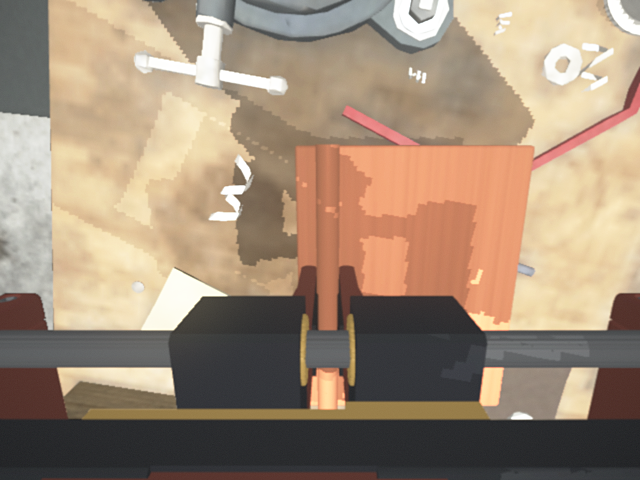

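```bash
python3 - <<'E'
import cv2
t=cv2.imread("pics/w2.png")
cv2.imwrite("pics/z6.png",cv2.resize(t[130:200,280:560],None,fx=2.8,fy=2.8,interpolation=cv2.INTER_CUBIC))
from station import viewer
from h import *
np.set_printoptions(precision=2,suppress=True)
cam=viewer.camera_params("wrist");T=cam["tool_from_camera"]
P=onz(cam,[(297,146),(533,146),(511,321)],80.2,T);print(P)
print(onz(cam,[(327.5,146)],46.2,T))
E
```

```text
[[ 68.91 -13.67  80.2 ]
 [ 69.01  93.44  80.2 ]
 [-18.45  95.01  80.2 ]]
[[68.72  0.1  46.2 ]]
```

View pics/z6.png

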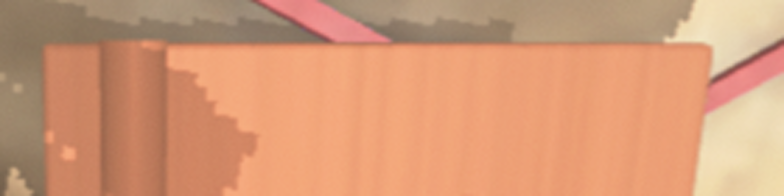

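```bash
cat >> h.py <<'E'
DC=np.array([588.5,261.4,172.]);DY=.174
OFF=np.array([-40,.8,84.2])
def tcp(cx,cy=0,h=0,yaw=DY): return list(DC+Rdeck(DY)@(np.array([cx,cy,h])+R.from_euler("z",yaw-DY).as_matrix()@OFF))
def dq(yaw=DY): return list(toolq(Rdeck(DY)@R.from_euler("z",yaw-DY).as_matrix()))
def strip(s):
    "strip origin in deck frame and residual rotation from tool pose"
    Rt=R.from_quat(s["orientation"]).as_matrix();Rs=Rt@FLIP.T
    o=s["tool_pos"]-Rs@OFF
    return Rdeck(DY).T@(o-DC), R.from_matrix(Rdeck(DY).T@Rs).as_rotvec()
E
python3 - <<'E'
from station import env,viewer
from h import *
np.set_printoptions(precision=3,suppress=True)
s=env.read_state();p=s["tool_pos"]
env.move_l([p[0],p[1],410],rate=200)
env.reach(tcp(-68,0,150),dq())
env.move_l(tcp(-68,0,25),rate=120)
env.hold(.3)
s=env.read_state();print(s["time_s"],s["force"],s["width"],strip(s))
for n in ("wrist","top","scene"): cv2.imwrite(f"pics/b_{n}.png",viewer.camera(n))
E
python3 - <<'E'
import cv2
t=cv2.imread("pics/b_top.png");s=cv2.imread("pics/b_scene.png")
cv2.imwrite("pics/z7.png",cv2.resize(t[125:285,200:360],None,fx=3.7,fy=3.7,interpolation=cv2.INTER_CUBIC))
cv2.imwrite("pics/z8.png",cv2.resize(s[155:295,185:355],None,fx=4,fy=4,interpolation=cv2.INTER_CUBIC))
E
```

```text
11.5667 [-0.936  0.228 -2.024] 7.825953179168447 (array([-67.771,   0.11 ,  25.458]), array([ 0.   , -0.001,  0.   ]))
```

View pics/b_wrist.png

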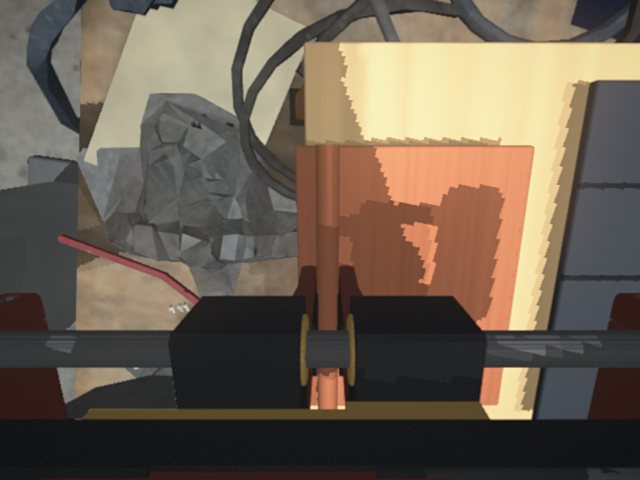

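View pics/z7.png

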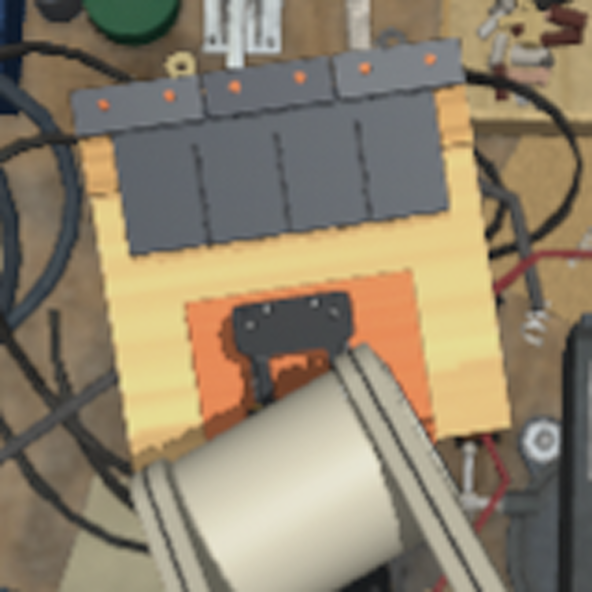

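View pics/z8.png

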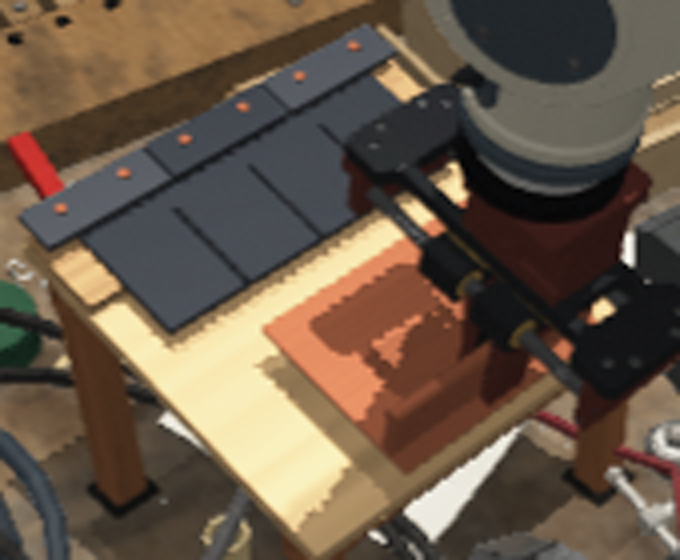

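```bash
python3 - <<'E'
from station import viewer
from h import *
np.set_printoptions(precision=2,suppress=True)
cam=viewer.camera_params("wrist");T=cam["tool_from_camera"]
P=onz(cam,[(590,81),(538,413)],94.7,T);d=P[1]-P[0];print("shingle top edge",P,"angle",d[1]/d[0])
P=onz(cam,[(533,146),(497,404)],80.2,T);d=P[1]-P[0];print("leaf front",P,"angle",d[1]/d[0])
print("deck left edge",onz(cam,[(310,42),(500,42),(630,42)],109.7,T))
# top view
c=viewer.camera_params("top");u=lambda a:(np.array(a,float)+.5)/3.7-.5+[200,125]
Rd=Rdeck(DY)
def cast(cam,uv,h):
    o,dd=ray(cam,uv); n=Rd[:,2]; t=((DC+Rd@[0,0,h]-o)@n)/(dd@n); return (o+dd*t[:,None]-DC)@Rd
print("top leaf front", cast(c,u([(187,304),(411,270)]),29.5))
print("top shingle", cast(c,u([(131,256),(448,211)]),15))
print("top eave right corner", cast(c,u([(511,430)]),0))
s=viewer.camera_params("scene");u=lambda a:(np.array(a,float)+.5)/4-.5+[185,155]
print("scene leaf FL,BL", cast(s,u([(264,328),(402,473)]),27.5))
print("scene shingle", cast(s,u([(170,332)]),15))
E
```

```text
shingle top edge [[ 98.94 124.48  94.7 ]
 [-87.73 128.09  94.7 ]] angle -0.019349011517979228
leaf front [[ 69.01  93.43  80.2 ]
 [-68.99  93.94  80.2 ]] angle -0.003677923750841693
deck left edge [[119.45  -8.62 109.7 ]
 [119.58  86.5  109.7 ]
 [119.72 151.79 109.7 ]]
top leaf front [[-14.53  67.84  29.5 ]
 [-13.44 -70.13  29.5 ]]
top shingle [[ 19.56  98.74  15.  ]
 [ 19.36 -98.33  15.  ]]
top eave right corner [[-121.91 -119.23    0.  ]]
scene leaf FL,BL [[ -14.41   67.01   27.5 ]
 [-121.46   69.25   27.5 ]]
scene shingle [[19.02 99.73 15.  ]]
```

Cross-checks: the strip is square to the deck edge within about 0.002 rad by the wrist view (the shingle edge itself is less clear there). It sits about 0.8 mm right of centre by the mean of the views, so I shift it +0.7 mm and lower it to contact.

```bash
python3 - <<'E'
from station import env,viewer
from h import *
np.set_printoptions(precision=3,suppress=True)
Rd=Rdeck(DY)
env.move_l(tcp(-68,.7,4),rate=60)
s0=env.read_state();print(s0["time_s"],Rd.T@s0["force"])
print(env.move_l(tcp(-68,.7,-4),rate=15,f_stop=4))
env.hold(.2);s=env.read_state();print(s["time_s"],Rd.T@s["force"],Rd.T@s["wrist_torque"],strip(s))
# small push to see stiffness
o=strip(s)[0]
env.move_l(tcp(-68,.7,o[2]-1),rate=15);env.hold(.1)
s=env.read_state();print(s["time_s"],Rd.T@s["force"],Rd.T@s["wrist_torque"],strip(s),s["width"])
for n in ("wrist","scene"): cv2.imwrite(f"pics/c_{n}.png",viewer.camera(n))
t=cv2.imread("pics/c_scene.png");cv2.imwrite("pics/z9.png",cv2.resize(t[155:295,185:355],None,fx=4,fy=4,interpolation=cv2.INTER_CUBIC))
E
```

```text
12.2167 [-0.158  0.29  -2.982]
True
12.7917 [ 0.69  -0.403  5.563] [-0.022  0.049 -0.057] (array([-67.677,   0.771,   0.127]), array([ 0.   , -0.001, -0.   ]))
13.1417 [-2.774 -1.289 11.78 ] [-0.119  0.43   0.002] (array([-67.688,   0.765,   0.094]), array([-0.,  0., -0.])) 7.776332970432354
```

View pics/z9.png

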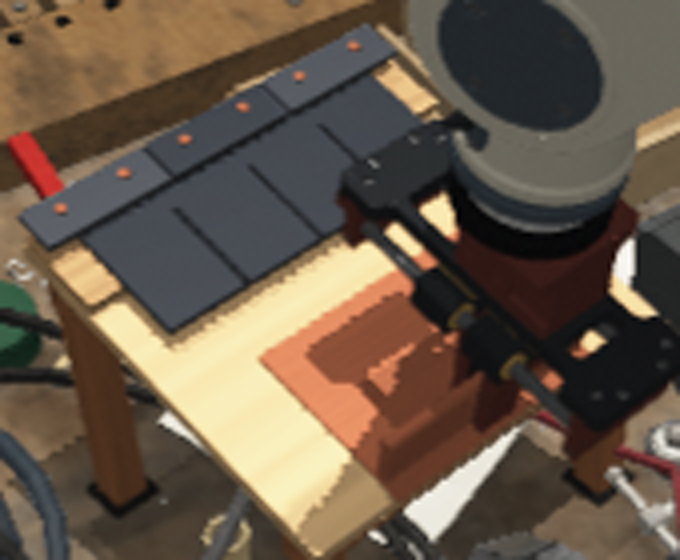

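```bash
python3 - <<'E'
from station import env,viewer
from h import *
np.set_printoptions(precision=3,suppress=True)
Rd=Rdeck(DY)
def rep(m):
    s=env.read_state();print(m,s["time_s"],Rd.T@s["force"],Rd.T@s["wrist_torque"],*strip(s),s["width"])
for cx in (-40,-20,-3):
    r=env.move_l(tcp(cx,.7,-.7),rate=50,f_stop=20);rep((cx,r))
    if r: break
for n in ("wrist","scene"): cv2.imwrite(f"pics/d_{n}.png",viewer.camera(n))
t=cv2.imread("pics/d_scene.png");cv2.imwrite("pics/z10.png",cv2.resize(t[155:295,185:355],None,fx=4,fy=4,interpolation=cv2.INTER_CUBIC))
E
```

```text
(-40, True) 13.475 [-2.654 -0.171  4.88 ] [ 0.09  -0.245  0.016] [-67.754   0.739  -0.028] [-0.001  0.005 -0.001] 7.929321139379572
```

View pics/z10.png

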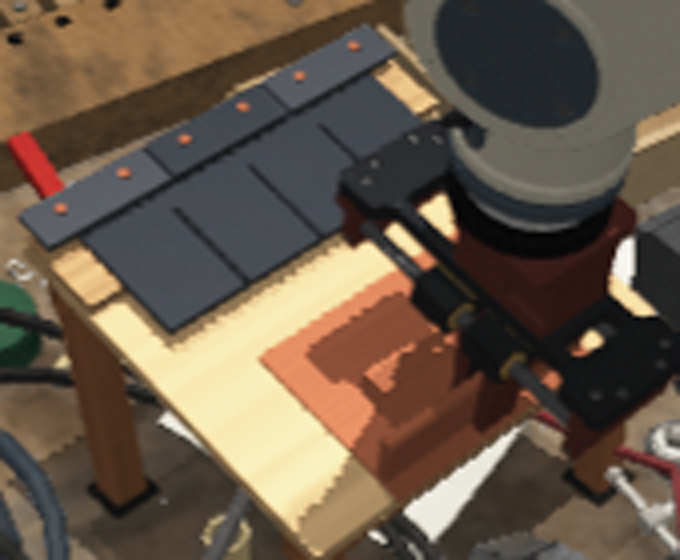

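View pics/d_wrist.png

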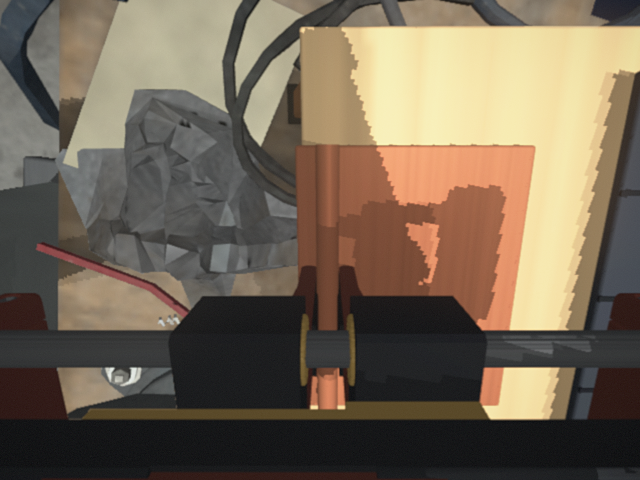

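```bash
python3 - <<'E'
from station import env,viewer
from h import *
np.set_printoptions(precision=3,suppress=True)
Rd=Rdeck(DY)
def rep(m):
    s=env.read_state();print(m,s["time_s"],Rd.T@s["force"],Rd.T@s["wrist_torque"],*strip(s),s["width"])
env.move_l(tcp(-67.7,.7,.2),rate=15);rep("relax")
for cx in (-45,-25,-4):
    r=env.move_l(tcp(cx,.7,.2),rate=40,f_stop=15);rep((cx,r))
    if r: break
for n in ("wrist","scene"): cv2.imwrite(f"pics/e_{n}.png",viewer.camera(n))
t=cv2.imread("pics/e_scene.png");cv2.imwrite("pics/z11.png",cv2.resize(t[155:295,185:355],None,fx=4,fy=4,interpolation=cv2.INTER_CUBIC))
E
```

```text
relax 13.825 [-0.428 -0.454  2.843] [ 0.176 -0.371 -0.057] [-67.769   0.707   0.183] [-0.001  0.006 -0.001] 7.881695865252072
(-45, True) 14.1167 [-0.848 -1.729  6.815] [-0.061 -0.572  0.056] [-65.207   0.297  -0.107] [-0.002  0.01  -0.001] 7.934571220318505
```

View pics/z11.png

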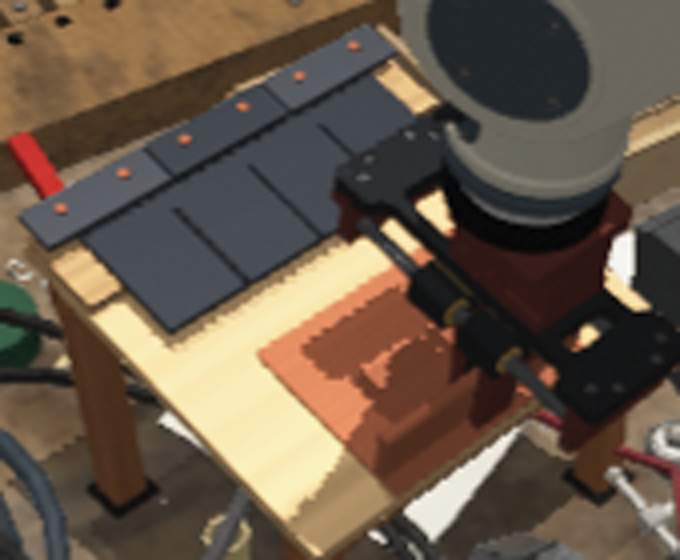

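View pics/e_wrist.png

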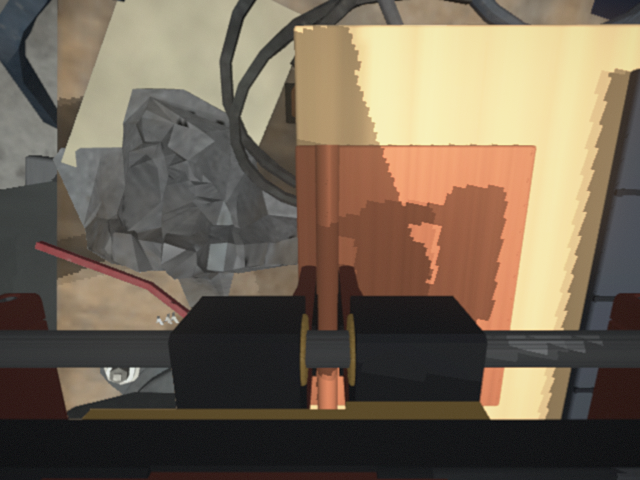

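```bash
python3 - <<'E'
from station import env,viewer
from h import *
np.set_printoptions(precision=3,suppress=True)
Rd=Rdeck(DY)
def rep(m):
    s=env.read_state();print(m,round(s["time_s"],2),Rd.T@s["force"],Rd.T@s["wrist_torque"],*strip(s),s["width"])
for h in (.6,1.2):
    env.move_l(tcp(-65,.7,h),rot=dq(),rate=15);env.hold(.15);rep(h)
for cx in (-55,-45):
    r=env.move_l(tcp(cx,.7,1.2),rot=dq(),rate=40,f_stop=12);rep((cx,r))
    if r: break
E
```

```text
0.6 14.62 [ 0.285  1.096 -1.586] [-0.031  0.151  0.07 ] [-65.402   0.601   0.279] [-0.     0.001  0.   ] 7.633975245680124
1.2 15.02 [-0.271  0.217 -2.484] [-0.025  0.094  0.04 ] [-64.991   0.722   1.175] [-0.  0.  0.] 7.481784944766026
(-55, False) 15.42 [-0.08   0.016 -1.794] [-0.088  0.113  0.058] [-54.629   0.67    1.195] [ 0. -0. -0.] 7.967137120403326
(-45, False) 15.82 [ 0.218  0.152 -0.629] [-0.028  0.128 -0.008] [-44.758   0.698   1.166] [-0. -0. -0.] 7.883271576305093
```

```bash
python3 - <<'E'
from station import env,viewer
from h import *
np.set_printoptions(precision=3,suppress=True)
Rd=Rdeck(DY)
def rep(m):
    s=env.read_state();print(m,round(s["time_s"],2),Rd.T@s["force"],Rd.T@s["wrist_torque"],*strip(s),s["width"])
for cx in (-30,-20,-10,-3):
    r=env.move_l(tcp(cx,.7,.6),rot=dq(),rate=35,f_stop=8);rep((cx,r))
    if r: break
for n in ("wrist","scene","top"): cv2.imwrite(f"pics/f_{n}.png",viewer.camera(n))
t=cv2.imread("pics/f_scene.png");cv2.imwrite("pics/z12.png",cv2.resize(t[155:295,185:355],None,fx=4,fy=4,interpolation=cv2.INTER_CUBIC))
E
```

```text
(-30, False) 16.39 [-0.657 -0.141 -1.64 ] [-0.056  0.103  0.015] [-30.033   0.618   0.487] [-0.  0. -0.] 7.953777457737737
(-20, False) 16.82 [-0.259 -0.598 -1.781] [-0.029  0.108  0.015] [-19.816   0.681   0.575] [-0. -0. -0.] 8.11422176195882
(-10, False) 17.26 [ 0.018  0.973 -1.142] [-0.014  0.109 -0.013] [-9.802  0.682  0.586] [ 0. -0. -0.] 7.332344233376851
(-3, False) 17.61 [-0.284 -0.169 -2.304] [0.001 0.085 0.006] [-2.749  0.679  0.614] [ 0. -0. -0.] 7.3014777521064245
```

View pics/z12.png

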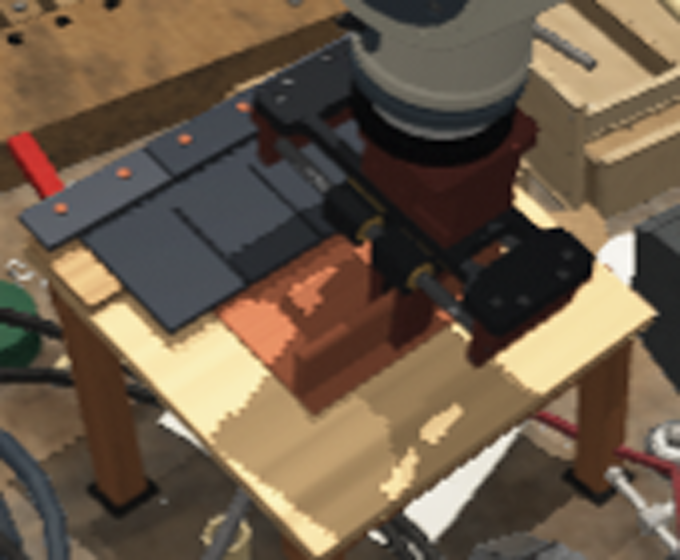

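View pics/f_wrist.png

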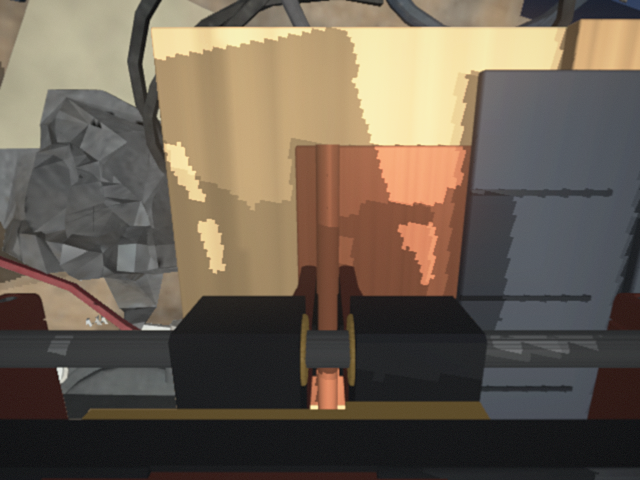

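```bash
python3 - <<'E'
import cv2
t=cv2.imread("pics/f_wrist.png");cv2.imwrite("pics/z13.png",cv2.resize(t[10:300,420:640],None,fx=2.05,fy=2.05,interpolation=cv2.INTER_CUBIC))
t=cv2.imread("pics/f_wrist.png");cv2.imwrite("pics/z14.png",cv2.resize(t[15:165,140:340],None,fx=4,fy=4,interpolation=cv2.INTER_CUBIC))
E
```

```text
(no output)
```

View pics/z13.png

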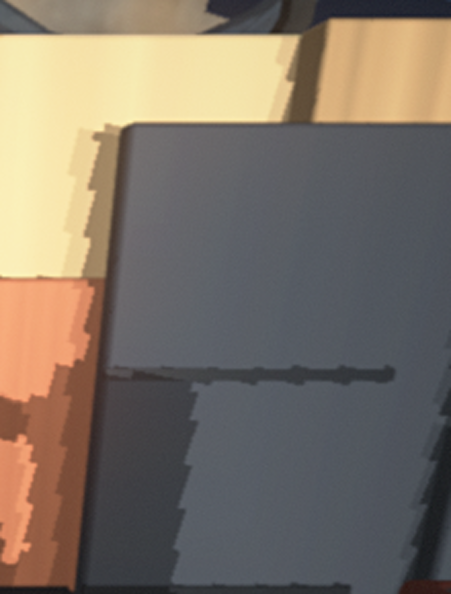

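View pics/z14.png

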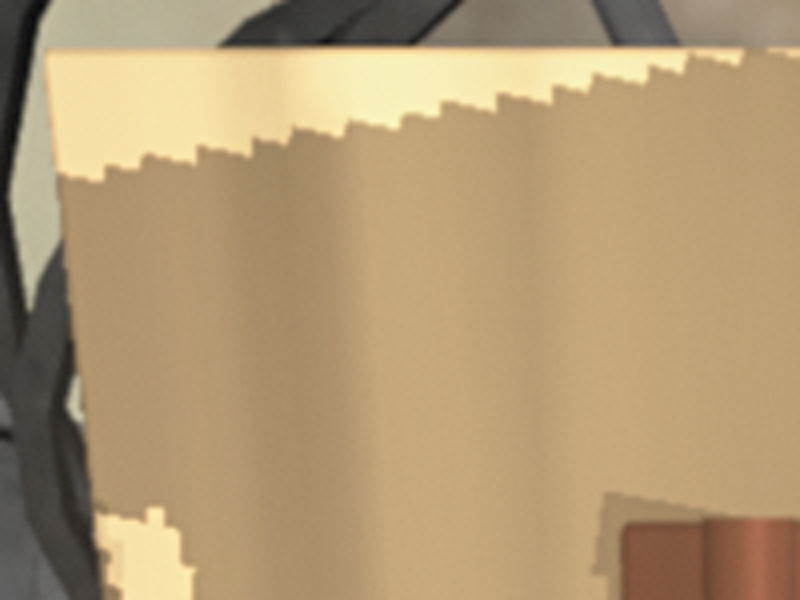

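```bash
python3 - <<'E'
from station import viewer
from h import *
np.set_printoptions(precision=2,suppress=True)
cam=viewer.camera_params("wrist");T=cam["tool_from_camera"]
u=lambda a:(np.array(a,float)+.5)/2.05-.5+[420,10]
print("deck left",onz(cam,[(152,26.4),(290,26.4),(561,26.7)],84.8,T))
print("deck eave",onz(cam,[(152,26.4),(140+105/4,15+590/4)],84.8,T))
print("shingle top",onz(cam,u([(132,126),(96,585)]),69.8,T))
print("shingle bottom",onz(cam,u([(116,135),(79,585)]),75.8,T))
print("leaf left",onz(cam,[(140+622/4,15+520/4),*u([(90,278)])],80.2,T))
E
```

```text
deck left [[118.83 -75.53  84.8 ]
 [118.84 -16.06  84.8 ]
 [118.89 100.88  84.8 ]]
deck eave [[118.83 -75.53  84.8 ]
 [ 61.41 -75.92  84.8 ]]
shingle top [[98.16 63.35 69.8 ]
 [ 0.61 66.01 69.8 ]]
shingle bottom [[97.65 62.76 75.8 ]
 [-2.06 64.54 75.8 ]]
leaf left [[ 69.37 -14.38  80.2 ]
 [ 69.27  61.87  80.2 ]]
```

```bash
python3 - <<'E'
from station import env,viewer
from h import *
np.set_printoptions(precision=3,suppress=True)
Rd=Rdeck(DY)
def rep(m):
    s=env.read_state();print(m,round(s["time_s"],2),Rd.T@s["force"],Rd.T@s["wrist_torque"],*strip(s),s["width"]);return s
env.move_l(tcp(-1,.5,.4),rot=dq(),rate=20);rep("low")
r=env.move_l(tcp(13,.5,.4),rot=dq(),rate=12,f_stop=6);s=rep(("butt",r))
env.hold(.2);s=rep("settled")
E
```

```text
low 18.01 [ 0.497  0.527 -1.722] [-0.043  0.069  0.038] [-0.858  0.52   0.419] [ 0. -0. -0.] 7.896296649803892
('butt', True) 18.68 [ 0.154 -0.241  3.207] [ 0.017 -0.342 -0.007] [4.982 0.473 0.048] [-0.     0.002 -0.   ] 7.79926081855063
settled 18.88 [ 2.305 -0.337  4.99 ] [-0.021 -0.537 -0.028] [5.01  0.479 0.079] [-0.     0.001 -0.   ] 7.472443458747576
```

```bash
python3 - <<'E'
from station import env,viewer
from h import *
np.set_printoptions(precision=3,suppress=True)
Rd=Rdeck(DY)
def rep(m):
    s=env.read_state();print(m,round(s["time_s"],2),Rd.T@s["force"],Rd.T@s["wrist_torque"],*strip(s),s["width"]);return s
env.move_l(tcp(4.5,.5,.4),rot=dq(),rate=12);env.hold(.15);rep("back")
r=env.move_l(tcp(6.2,.5,.4),rot=dq(),rate=8,f_stop=15);env.hold(.2);rep(("push",r))
cv2.imwrite("pics/g_wrist.png",viewer.camera("wrist"))
E
```

```text
back 19.27 [-1.624  0.042  1.201] [ 0.001  0.118 -0.003] [3.878 0.35  0.076] [-0.     0.001  0.   ] 7.8635361470308345
('push', False) 19.84 [-5.482  0.584  3.77 ] [ 0.111  0.537 -0.084] [5.074 0.45  0.05 ] [-0.     0.002 -0.   ] 7.664775448072938
```

View pics/g_wrist.png

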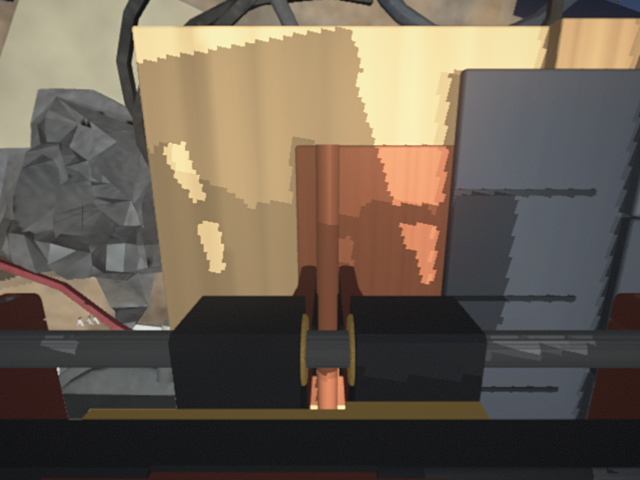

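```bash
python3 - <<'E'
from station import env,viewer
from h import *
np.set_printoptions(precision=3,suppress=True)
Rd=Rdeck(DY)
def rep(m):
    s=env.read_state();print(m,round(s["time_s"],2),Rd.T@s["force"],Rd.T@s["wrist_torque"],*strip(s),s["width"]);return s
r=env.move_l(tcp(7.5,.5,.3),rot=dq(),rate=8,f_stop=15);env.hold(.2);rep(("push",r))
if not r:
    r=env.move_l(tcp(7.2,.5,-1),rot=dq(),rate=8,f_stop=25);env.hold(.3);rep(("press",r))
E
```

```text
('push', False) 20.41 [-10.509   1.372   8.191] [0.157 1.131 0.038] [ 4.994  0.433 -0.072] [-0.001  0.005 -0.   ] 7.758783613374266
('press', False) 21.02 [-13.893  -1.223  20.834] [-0.018  1.727 -0.027] [ 5.03   0.437 -0.057] [-0.001  0.004 -0.   ] 7.66883704333966
```

```bash
python3 - <<'E'
from station import env,viewer
from h import *
np.set_printoptions(precision=3,suppress=True)
Rd=Rdeck(DY)
def rep(m):
    s=env.read_state();print(m,round(s["time_s"],2),Rd.T@s["force"],Rd.T@s["wrist_torque"],*strip(s),s["width"]);return s
env.move_l(tcp(5.9,.4,-1.4),rot=dq(),rate=8);env.hold(.4);rep("a")
env.hold(.6);rep("b")
for n in ("wrist","scene","top"): cv2.imwrite(f"pics/i_{n}.png",viewer.camera(n))
t=cv2.imread("pics/i_scene.png");cv2.imwrite("pics/z15.png",cv2.resize(t[155:295,185:355],None,fx=4,fy=4,interpolation=cv2.INTER_CUBIC))
t=cv2.imread("pics/i_top.png");cv2.imwrite("pics/z16.png",cv2.resize(t[125:285,200:360],None,fx=3.7,fy=3.7,interpolation=cv2.INTER_CUBIC))
E
```

```text
a 21.74 [-9.693 -0.593 20.171] [-0.045  1.394  0.033] [5.074 0.449 0.054] [-0.     0.002 -0.   ] 7.894700513794909
b 22.34 [-9.431 -0.349 20.379] [-0.075  1.402 -0.055] [5.077 0.447 0.062] [-0.     0.002 -0.   ] 7.9661736540635095
```

View pics/z15.png

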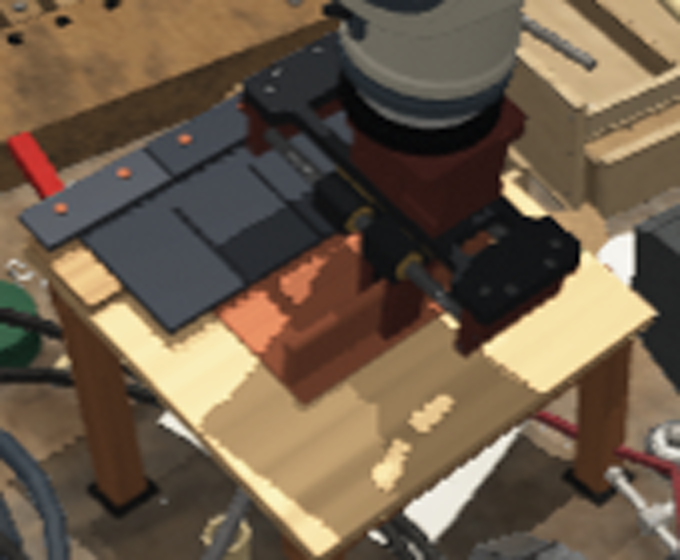

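View pics/z16.png

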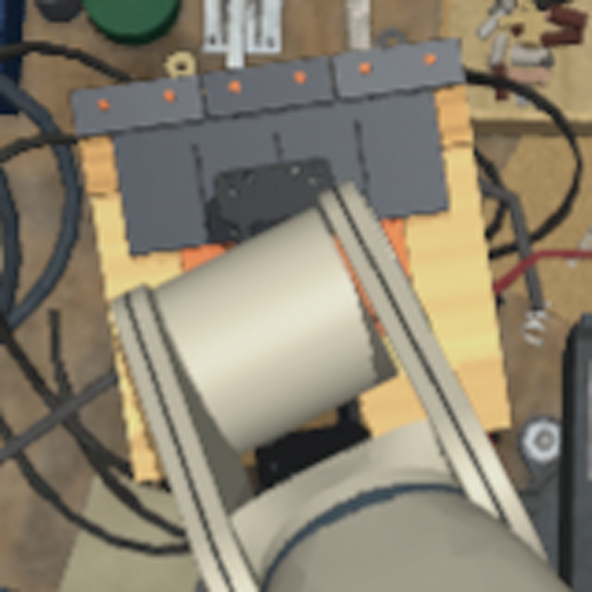

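View pics/i_wrist.png

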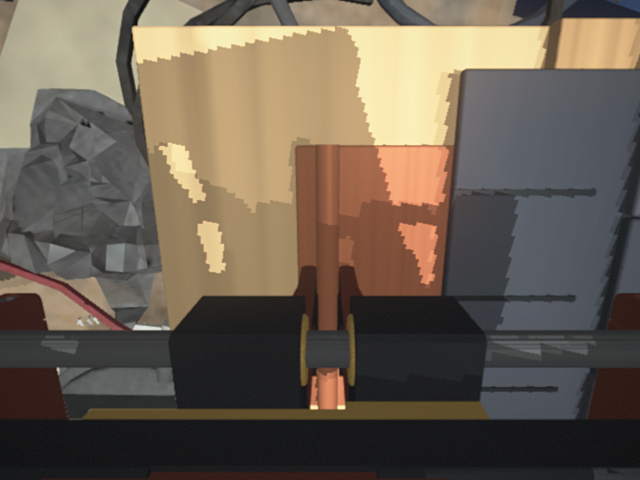

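```bash
python3 - <<'E'
import cv2
t=cv2.imread("pics/i_top.png");cv2.imwrite("pics/z17.png",cv2.resize(t[170:220,225:330],None,fx=7.5,fy=7.5,interpolation=cv2.INTER_NEAREST))
E
```

```text
(no output)
```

View pics/z17.png

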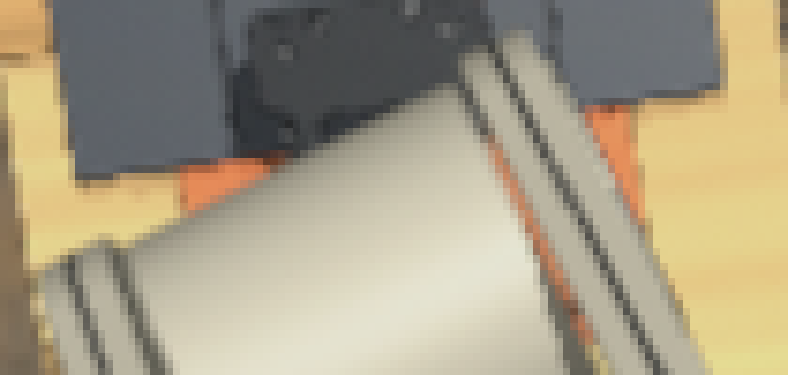

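```bash
python3 - <<'E'
from station import viewer
from h import *
np.set_printoptions(precision=2,suppress=True)
c=viewer.camera_params("top");u=lambda a:(np.array(a,float)+.5)/7.5-.5+[225,170]
Rd=Rdeck(DY)
def cast(cam,uv,h):
    o,dd=ray(cam,uv); n=Rd[:,2]; t=((DC+Rd@[0,0,h]-o)@n)/(dd@n); return (o+dd*t[:,None]-DC)@Rd
print("leaf L,R",cast(c,u([(180,190),(633,125),(640,210)]),4))
print("shingle L,R",cast(c,u([(77,180),(721,90)]),15))
print("deck edges L,R", cast(c,u([(28,262)]),0))
b=lambda a:(np.array(a,float)+.5)/4-.5+[210,125]
print("orig deck eave",cast(c,b([(107,520),(511,461)]),0),"sh",cast(c,b([(102,277),(444,228)]),15))
w=viewer.camera_params("wrist");T=w["tool_from_camera"]
print(onz(w,[(300,26.5),(500,26.5)],84.2,T)[:,0],onz(w,[(297,146),(440,146)],80.2,T)[:,0])
E
```

```text
leaf L,R [[ 13.21  69.87   4.  ]
 [ 13.25 -70.59   4.  ]
 [-12.83 -69.01   4.  ]]
shingle L,R [[ 20.21  99.11  15.  ]
 [ 19.58 -98.32  15.  ]]
deck edges L,R [[ -1.91 119.75   0.  ]]
orig deck eave [[-119.57  119.28   -0.  ]
 [-119.51 -118.7     0.  ]] sh [[ 19.42  98.57  15.  ]
 [ 19.47 -98.13  15.  ]]
[118.62 118.73] [68.93 68.97]
```

The strip is centred within 0.5 mm of the shingle and square. Its front edge is on the batten, the shingle corner hasn't moved, and about 20 N is holding steadily. Handing in.

```bash
python3 - <<'E'
from station import env,workorder
from h import *
np.set_printoptions(precision=3,suppress=True)
s=env.read_state();print(s["time_s"],Rdeck(DY).T@s["force"],*strip(s),s["width"])
print(workorder.sign_off())
E
```

```text
22.4917 [-9.417 -1.506 20.312] [5.083 0.454 0.052] [-0.     0.002 -0.   ] 7.810414602092504
the job is handed in; nothing more can be done
None
```

The strip is under the shingle and against the batten, and I handed the job in at 22.5 s with the gripper still holding and pressing it. The sign-off gives no verdict, so these are my own last checks:

- **Batten:** the strip's centre stopped at x = 5.08 mm on the deck, where 5.0 means butted. Pushing on with up to about 14 N did not move it further.
- **Centring and squareness:** the arm readings put the strip 0.45 mm left of centre. The top camera puts it within about 0.5 mm of the deck and shingle midlines. The strip is square to the deck edge within about 0.002 rad.
- **Push:** about 20 N into the deck and 9 N against the batten, steady over the last 0.75 s. The tool's remaining pitch was 0.002 rad.
- **Shingle:** its visible left corner had not moved in the scene or top pictures. The right half is hidden by the gripper in the scene view, but its right corner looks unchanged from the top.

**What went wrong or disagreed:**
- **First slide stuck:** two attempts at sliding the strip in firm or light contact with the deck were stopped by friction. I reset the tool's angle and slid it 0.4 to 1.2 mm above the deck until it butted, then pressed it down.
- **Wrist view of the shingle edge:** it suggested up to 0.016 rad of yaw against the strip. The deck edge and the top camera did not agree, so I took it as a poor pixel pick.
- **Grip height:** the fingers hold the rib about 4 mm above the given grip point, because the fingertips already touch the leaf there.

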